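# Hardness check of a mould wedge

## Task

Take the spring-tipped hardness probe out of its stand and first check it on the reference block: with the probe upright, press its tip lightly on the flat top of the plain steel disc until it has sunk about half-way into the probe, and keep it there for a second. Then lift off and set the tip on the bright ground spot on the sloping face of the wedge, with the probe square to that face, and press it lightly half-way in again, never hard to its stop. Finish the program while still holding it there like that, so that the reading can settle; leave the disc and the bearing where they lie.

Things in the scene. Friction and masses are not known exactly. Their poses are not given: they have to be found in the camera images.
- probe_grip (a point): centre of the hardness probe's black round grip, 24 mm in diameter, 60 mm long; z points from tip to butt. The loose probe (115 mm, 0.19 kg) starts upright, tip down, in the stand's bore, its 32 mm collar (44 to 48 mm above the tip) on the stand's rim. This point is 80 mm from the extended tip, 86 mm above the worktop at the start, 35 mm below the butt. Lift 45 mm straight up to clear the stand
- probe_tip (a point): end of the probe's spring tip, a steel foot 7 mm in diameter that slides into the probe along its axis; z points towards the butt
- plunger (a joint): how far the spring tip is pushed into the probe, in m: 0 fully out, 0.010 at its stop. The spring gives about 2 N when it starts to move, 5 N half-way (0.005) and 8 N just before the stop
- stand: turned aluminium probe stand, 72 mm wide at the foot, 45 mm at the rim, 50 mm high, fixed; origin in the middle of its underside. Its bore is 24 mm in diameter, open at the top
- test_block: reference block: plain solid steel disc 62 mm in diameter and 16 mm thick, without a hole, loose (0.37 kg), lying flat; origin in the middle of its underside
- block_top (a point): middle of the flat top of the reference block, 16 mm above the worktop
- wedge: dark steel mould wedge, 120 mm long, 78 mm wide, heavy, fixed: a foot 22 mm high and 34 mm long with two bolt holes, then a face rising at 22 degrees (0.384 rad) over 72 mm to a flat top 51 mm high. Origin in the middle of its underside; y points up the slope, x across it, z up. The slope faces to the robot's right, give or take 30 degrees
- spot (a point): centre of the bright ground spot, a disc 22 mm in diameter with a fine scribed cross, on the wedge's sloping face, 37 mm above the worktop, anywhere up to 20 mm to either side of the middle of the face; z points straight out of the sloping face (0.384 rad from vertical)
- bearing: bystander: ball bearing, a ring 52 mm in diameter and 15 mm thick with a hole, loose, near the stand and the disc; not to be used
Things that resemble listed ones, but are neither listed nor needed, are in the scene too. Leave any green look-alike of the part that bears probe_grip alone.

How it is judged:
By the outcome, as a careful person would: the job done as asked, in the order asked, and still so for the second after the job is handed in, while the arm keeps its last pose, push and grip.
It also fails if it takes over 48 s, if anything falls off the work surface, if the arm or the gripper's body presses on something with over 40 N, if the wrist force passes 120 N, or if a joint passes its speed limit or range.

## Robot

A 6-joint arm with a two-finger parallel gripper is mounted at the origin on a cart in front of the work surface, level with it; the furniture and walls round the work are solid. World frame = base frame: x ahead of the robot, y to its left, z up, the work surface at z = 0. Lengths are in m, angles in rad, forces in N, time in s.
With the tool pointing down it reaches from about 0.375 to 0.975 m from the base axis. Payload 3.8 kg.
Tool frame: the origin (TCP) lies at the very end of the fingers, on their centre line; the grasp point (between the pads) lies 19 mm behind it (bot.pinch_z is the distance from the TCP to the grasp point, in m); x points along the fingers, y is the direction in which the jaws open and shut, and the axes are right-handed (so a half turn about x gives the same grasp; the last joint's range is limited). The gripper opens to 85 mm and grips with 20 to 120 N. Pads are 22 mm wide; open, the fingers measure 114 mm over their backs; the gripper's body (76 mm by 85 mm) begins 54 mm behind the grasp point. The pads swing forward as they close: fully open they stand 13 mm farther back than shut.
Start: joints at [-1.351, 0.264, 1.604, -0, 1.274, -0.037], TCP at [0.171, -0.653, 0.231] pointing down, gripper open.
Joint ranges: [-2.63, 2.63], [-0.94, 2.18], [0.31, 2.57], [-1.31, 4.45], [0, 2.66], [-2.55, 2.55]. Speed limits (rad/s): [2.57, 2.57, 3.14, 3.14, 3.14, 3.14].

## Interface

Orientations are given as a rotation vector (axis times angle).
In Python, from workcell import monitor, imaging, finish_job, bot gives the robot as it stands.
- The arm moves only by the tool jog_arm, never from a script. Its argument "rows" is a list of rows, each a list of 7 numbers: the shift along the tool's x, y, z in m, then the turn, a rotation vector about the tool's x, y, z in rad, then the opening in per cent of the stroke, from 0 (shut) to 100 (fully open). A call has 1 to 20 rows; each row is the pose to reach, as a shift and turn from the pose measured when the call began, along the tool's axes at that moment; what a row does not reach only later rows make up. A row lasts 1/10 s, in which the tool goes at most 50 mm and 8.59 degrees, less where a joint would pass 70% of its speed; a pose out of reach is approached as far as the arm can. A call with a gripper value outside its range is refused whole. The fingers move at their own pace and stop on an object; "force" is the grip in N (left out, the last holds). Time passes only in rows, so rows that repeat a pose let the fingers close. It gives the time, the measured TCP pose, the force and the opening at its end, in the units of the state.
- monitor.read_state(): the state, without advancing time (a new reading comes with each control period).
- imaging.read_camera(name): name is "scene" or "top"; returns the picture (420x560x3 uint8, blue, green, red); there is no depth.
- imaging.camera_params(name): a dict with "fx", "fy", "cx", "cy" (pixels), "k1" (the pictures are not rectified: a ray, as slopes to the right and down, at radius r is drawn at 1 + k1 r^2 times it, then the intrinsics apply), "T" (4x4, takes a point from camera to world coordinates). Camera axes: x right, y down, z forward; pixel columns grow to the right and rows downward; lengths in m; the calibration is good to about 2 mm. A picture is of the moment at which its call begins. camera_params takes no time and is no camera call.
- finish_job(): hands the job in, once; it reports no verdict.
The state is a dict: "time": time; "q": joint angles; "joint_vel": joint speeds; "joint_torque": joint torques, N m; "tool_pos": TCP position; "tcp_rot": TCP orientation; "wrist_force": force on the tool from outside, world axes, zero at the start; "torque": the same for the moment, N m; "width": opening from 0.0 (shut) to 1.0 (fully open).
Only numpy, scipy, OpenCV 4.12 (cv2) and the standard library are available. Lean on these libraries where they do the work, as an engineer would, in place of code of your own. Each camera call takes 0.05 s, during which the arm holds its last target. There are 200 camera calls.

## Working session

There is one attempt and no reset: what is moved stays moved. The work goes in short steps, Python scripts to look and compute and a tool call to move; the robot and the scene stay as the last step left them, time stands still between calls to the robot, and variables do not carry over. Pictures are saved under pics/ and viewed, about 8 in all and at most 12, crops included, and the job is handed in when it is done.

Besides the shell and the picture viewer there is one more tool, called after ">>>" by a JSON object that holds its "method" and its "body". jog_arm: Moves the arm, as the interface text tells. Its arguments: {"type":"object","properties":{"rows":{"type":"array","items":{"type":"array","items":{"type":"number"}}},"force":{"type":"number"}},"required":["rows"]}

```bash
mkdir -p pics; ls; python3 - <<'E'
from workcell import monitor, imaging, bot
import cv2
for n in("scene","top"):
    cv2.imwrite(f"pics/{n}0.png",imaging.read_camera(n)); print(n,imaging.camera_params(n))
print(monitor.read_state())
E
```

```text
pics
scene {'fx': 404.6943440206472, 'fy': 404.6943440206472, 'cx': 282.7969854003217, 'cy': 214.84191109633497, 'k1': -0.05742658247206558, 'T': array([[ 0.53083624, -0.38660106,  0.75415682, -0.21396054],
       [-0.8473682 , -0.25621524,  0.46510309, -0.47822954],
       [ 0.01341712, -0.88594208, -0.46360178,  0.55347266],
       [ 0.        ,  0.        ,  0.        ,  1.        ]])}
top {'fx': 422.43688001152293, 'fy': 422.43688001152293, 'cx': 276.57399076888834, 'cy': 209.5642723799527, 'k1': 0.02222151931849115, 'T': array([[-0.02746349, -0.99251734,  0.11897517,  0.43051516],
       [-0.9995743 ,  0.02843949,  0.00651303, -0.01733024],
       [-0.00984789, -0.11874565, -0.99287587,  0.99077094],
       [ 0.        ,  0.        ,  0.        ,  1.        ]])}
{'time': 0.1, 'q': array([-1.35086785e+00,  2.64684390e-01,  1.60525138e+00,  1.72328134e-05,
        1.27371753e+00, -3.68947975e-02]), 'joint_vel': array([-0.0003057 , -0.00290674, -0.00236937, -0.00176465,  0.00022256,
       -0.00050473]), 'joint_torque': array([ 4.40615040e-04, -5.16707218e+01, -3.68590522e+01, -1.34789884e-04,
        6.27865884e-03, -2.00337632e-05]), 'tool_pos': array([ 0.17131671, -0.65220299,  0.23007457]), 'tcp_rot': array([ 2.08524629,  0.27142846, -2.08560778]), 'wrist_force': array([ 1.47640215,  0.04109774, -0.2761032 ]), 'torque': array([ 0.0286973 , -0.00278939,  0.00284667]), 'width': 1.0029134593861873}
```

View pics/scene0.png

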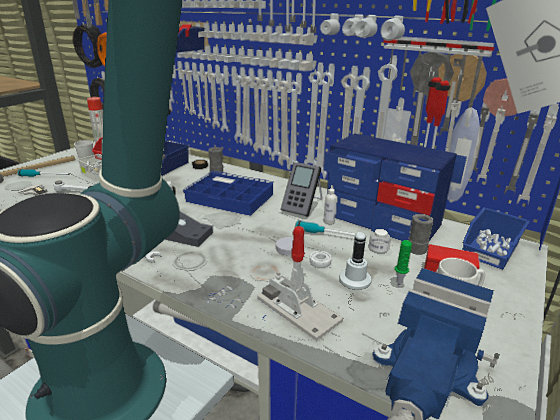

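View pics/top0.png

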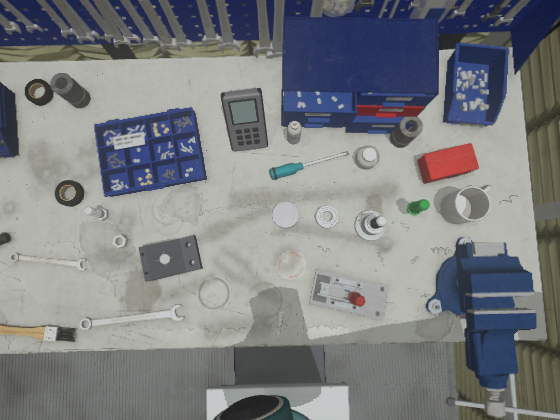

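The scene view shows the black-gripped probe in its stand at (360,255). The green look-alike is at (404,255), the disc is behind the red clamp at (284,243), the bearing at (320,259) and the wedge at (185,228). In the top view the probe is at (375,223), the disc at (285,214), the bearing (with a hole) at (327,216), and the wedge at (170,258) with its spot at (165,258). Other round things there (rings at 291,264 and 213,293) are flat marks or rings on the table.

```bash
cat > h.py <<'E'
import numpy as np, cv2
from workcell import monitor, imaging, bot
from scipy.spatial.transform import Rotation as R
P={n:imaging.camera_params(n) for n in("scene","top")}
def dist(p): return np.array([p["k1"],0,0,0,0])
def K(p): return np.array([[p["fx"],0,p["cx"]],[0,p["fy"],p["cy"]],[0,0,1.]])
def ray(n,uv):
    p=P[n]; s=cv2.undistortPoints(np.array(uv,float).reshape(-1,1,2),K(p),dist(p)).reshape(-1,2)
    d=np.c_[s,np.ones(len(s))]@p["T"][:3,:3].T
    return p["T"][:3,3],d
def plane(n,uv,z):
    o,d=ray(n,uv); return o+d*((z-o[2])/d[:,2])[:,None]
def proj(n,X):
    p=P[n]; Ti=np.linalg.inv(p["T"]); rv=cv2.Rodrigues(Ti[:3,:3])[0]
    return cv2.projectPoints(np.array(X,float).reshape(-1,1,3),rv,Ti[:3,3],K(p),dist(p))[0].reshape(-1,2)
def tri(uv1,uv2):
    o1,d1=ray("scene",uv1);o2,d2=ray("top",uv2);d1,d2=d1[0],d2[0]
    s=np.linalg.lstsq(np.c_[d1,-d2],o2-o1,rcond=None)[0]
    a,b=o1+s[0]*d1,o2+s[1]*d2; return (a+b)/2,np.linalg.norm(a-b)
E
python3 - <<'E'
from h import *
t=cv2.imread("pics/top0.png"); s=cv2.imread("pics/scene0.png")
def crop(i,x,y,w,h,f): return cv2.resize(i[y:y+h,x:x+w],None,fx=f,fy=f,interpolation=cv2.INTER_CUBIC)
A=crop(t,130,225,80,60,5); B=crop(t,340,190,80,60,5); C=crop(t,260,185,80,60,5); D=crop(s,330,220,80,60,5)
cv2.imwrite("pics/c1.png",np.vstack([np.hstack([A,B]),np.hstack([C,D])]))
g=cv2.cvtColor(t,6)
# disc
for nm,(x,y,w,h),lo,z in(("spot",(152,246,26,26),150,.037),("disc",(262,192,44,44),0,.016)):
    r=g[y:y+h,x:x+w]
    if nm=="spot":
        m=(r>lo).astype(np.uint8)
        c=max(cv2.findContours(m,0,1)[0],key=cv2.contourArea); (cx,cy),ax,an=cv2.fitEllipse(c)
        print(nm,cx+x,cy+y,ax,an,plane("top",[cx+x,cy+y],z))
E
```

```text
spot 164.42424201965332 258.55280208587646 (8.967734336853027, 9.399811744689941) 52.309852600097656 [[0.44131377 0.24360736 0.037     ]]
```

View pics/c1.png

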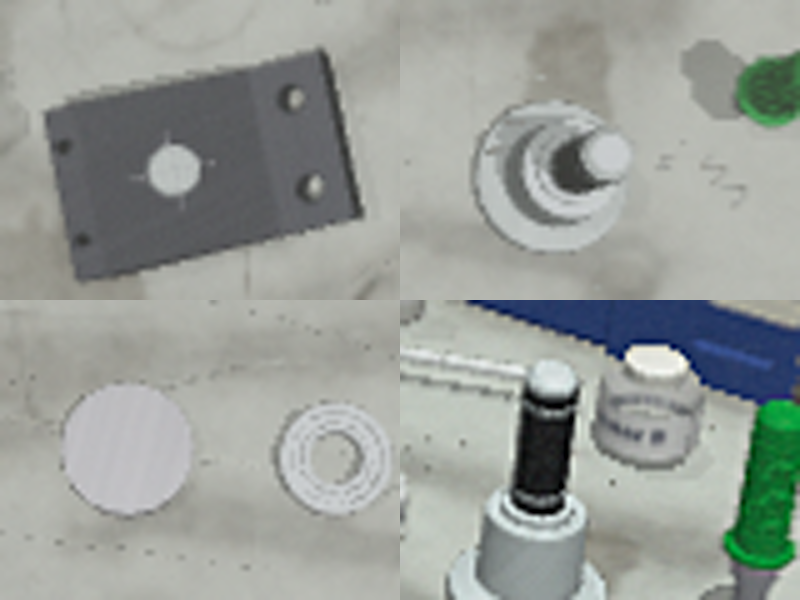

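The crop shows four things:
- The spot sits on the dark wedge face at top (164.4,258.5). The foot with its bolt holes is on the right, so the slope faces -y.
- The plain disc is at (285,214.5), and the holed bearing at (327,216) is a different part.
- The black-gripped probe in the stand has its butt at top (380.6,220.6). This one fits the description.
- The green-handled item at (418,207) is the look-alike, and I will leave it alone.

```bash
python3 - <<'E'
from h import *
np.set_printoptions(precision=4,suppress=True)
t=cv2.imread("pics/top0.png"); s=cv2.imread("pics/scene0.png"); g=cv2.cvtColor(t,6)
c=lambda x,y,ox,oy:[ox+(x-2)/5,oy+(y-2)/5]
print("butt@.121",plane("top",c(605,155,332-72+0,190),.121) if 0 else plane("top",c(205,155,340,190),.121), plane("scene",c(153,70,330,220),.121))
print("tri",tri(c(153,72,330,220),c(205,155,340,190)))
# black grip in scene: axis mid & width
r=s[236:272,345:380]; m=(r.max(2)<70).astype(np.uint8)
cc=max(cv2.findContours(m,0,1)[0],key=cv2.contourArea); M=cv2.moments(cc); u=[345+M["m10"]/M["m00"],236+M["m01"]/M["m00"]]
print("grip scene centroid",u,cv2.boundingRect(cc),"@.086",plane("scene",u,.086))
# stand foot outer
hsv=cv2.cvtColor(t,40)
print("foot@.006",plane("top",c(152,175,340,190),.006))
print("bfoot diam", plane("top",[c(75,175,340,190),c(230,175,340,190)],.006))
print("disc",plane("top",c(127,149,260,185),.016),plane("top",[c(62,149,260,185),c(192,149,260,185)],.016))
print("bearing",plane("top",c(335,158,260,185),.015))
F=plane("top",[c(322,48,130,225),c(362,215,130,225)],.022);H=plane("top",[c(45,110,130,225),c(77,280,130,225)],.051)
print("foot edge",F,"top edge",H)
d=H.mean(0)-F.mean(0);x1=F[1]-F[0];x2=H[1]-H[0]
print("len",np.linalg.norm(d[:2]),np.linalg.norm(x1),np.linalg.norm(x2))
print("yaw of up-slope from +y:",np.degrees([np.arctan2(-d[0],d[1]),np.arctan2(-x1[1],-x1[0]),np.arctan2(-x2[1],-x2[0])]))
E
```

```text
butt@.121 [[ 0.5057 -0.2252  0.121 ]] [[ 0.5077 -0.2278  0.121 ]]
tri (array([ 0.5065, -0.2268,  0.12  ]), np.float64(0.003025838015297094))
grip scene centroid [358.2197213290461, 250.52733118971062] (7, 2, 14, 25) @.086 [[ 0.496 -0.232  0.086]]
foot@.006 [[ 0.507  -0.2275  0.006 ]]
bfoot diam [[ 0.508  -0.1918  0.006 ]
 [ 0.506  -0.2637  0.006 ]]
disc [[ 0.5355 -0.0302  0.016 ]] [[ 0.5363 -0.      0.016 ]
 [ 0.5346 -0.0603  0.016 ]]
bearing [[ 0.5286 -0.1265  0.015 ]]
foot edge [[0.4951 0.1801 0.022 ]
 [0.4186 0.1622 0.022 ]] top edge [[0.4692 0.2971 0.051 ]
 [0.3943 0.2821 0.051 ]]
len 0.12112507259337595 0.07855551152127102 0.07637363941939339
yaw of up-slope from +y: [11.9712 13.1959 11.3408]
```

```bash
cat >> h.py <<'E'
np.set_printoptions(precision=4,suppress=True)
def delta(pos,Rt=None,st=None):
    st=st or monitor.read_state(); R0=R.from_rotvec(st["tcp_rot"])
    sh=R0.inv().apply(np.array(pos)-st["tool_pos"])
    rv=(R0.inv()*Rt).as_rotvec() if Rt is not None else None
    return sh,rv
def frame(xdir,ydir):
    x=np.array(xdir,float);x/=np.linalg.norm(x);y=np.array(ydir,float);y-=x*(x@y);y/=np.linalg.norm(y)
    return R.from_matrix(np.c_[x,y,np.cross(x,y)])
E
python3 - <<'E'
from h import *
s=monitor.read_state(); print(R.from_rotvec(s["tcp_rot"]).as_matrix(), bot.pinch_z)
for y in([-1,0,0],[1,0,0],[0,-1,0],[0,1,0]):
    print(y,delta([.5065,-.2268,.20],frame([0,0,-1],y)))
print([a for a in dir(bot) if a[0]!='_'])
t=cv2.imread("pics/scene0.png")
print("vise", tri([497,308],[531,262]), tri([412,283],[473,256]))
print("green",plane("top",[418,207],.09))
E
```

```text
[[-0.0004  0.254  -0.9672]
 [ 0.002  -0.9672 -0.254 ]
 [-1.     -0.0021 -0.0001]] 0.0187
[-1, 0, 0] (array([ 0.0308, -0.3263, -0.4322]), array([1.8276, 0.0018, 0.0015]))
[1, 0, 0] (array([ 0.0308, -0.3263, -0.4322]), array([-1.314 , -0.0014,  0.0017]))
[0, -1, 0] (array([ 0.0308, -0.3263, -0.4322]), array([0.2568, 0.0002, 0.0021]))
[0, 1, 0] (array([ 0.0308, -0.3263, -0.4322]), array([-2.8848, -0.003 ,  0.0003]))
['MotionError', 'pinch_z']
vise (array([ 0.4123, -0.517 ,  0.1188]), np.float64(0.00987772585005431)) (array([ 0.4199, -0.3874,  0.1178]), np.float64(0.04229517487290539))
green [[ 0.5353 -0.3137  0.09  ]]
```

>>> {"method": "jog_arm", "body": {"rows": [[-0.1,0,0,0,0,0,100],[-0.1,0,0,0,0,0,100],[-0.1,-0.1,-0.1,-0.3,0,0,100],[-0.1,-0.326,-0.432,-1.314,0,0.002,100],[-0.1,-0.326,-0.432,-1.314,0,0.002,100],[-0.1,-0.326,-0.432,-1.314,0,0.002,100],[-0.1,-0.326,-0.432,-1.314,0,0.002,100],[-0.1,-0.326,-0.432,-1.314,0,0.002,100],[-0.1,-0.326,-0.432,-1.314,0,0.002,100],[-0.1,-0.326,-0.432,-1.314,0,0.002,100],[-0.1,-0.326,-0.432,-1.314,0,0.002,100],[-0.1,-0.326,-0.432,-1.314,0,0.002,100],[-0.1,-0.326,-0.432,-1.314,0,0.002,100],[0,-0.326,-0.432,-1.314,0,0.002,100],[0.03,-0.326,-0.432,-1.314,0,0.002,100],[0.03,-0.326,-0.432,-1.314,0,0.002,100],[0.03,-0.326,-0.432,-1.314,0,0.002,100]], "force": 60}}

```text
time: 1.8
tool_pos: [0.5022, -0.2247, 0.1943]
tcp_rot: [1.209, 1.222, -1.213]
wrist_force: [-0.6, 0.1, 0.0]
width: 1.0
```

```bash
python3 - <<'E'
from h import *
print(delta([.5065,-.2268,.067],frame([0,0,-1],[1,0,0])))
cv2.imwrite("pics/s2.png",np.vstack([cv2.resize(imaging.read_camera("scene")[150:300,250:450],None,fx=3,fy=3)]))
E
```

```text
(array([0.1272, 0.0056, 0.0029]), array([ 0.0005, -0.0064,  0.01  ]))
```

View pics/s2.png

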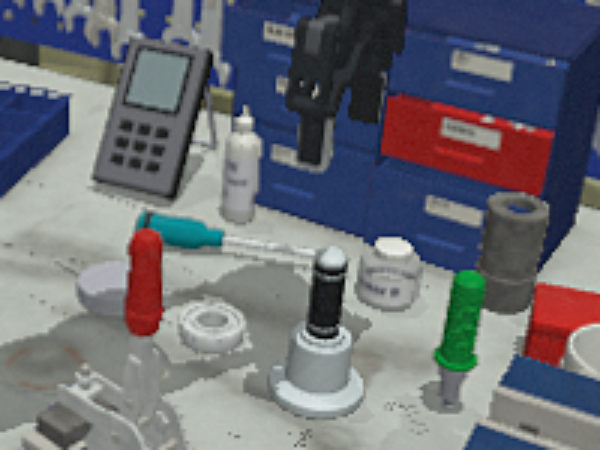

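The open gripper hangs above the probe, with its fingers at crop (315,150) and (365,100). They straddle the butt at (330,255) along x. I'll go down and close.

>>> {"method": "jog_arm", "body": {"rows": [[0.02,0.0056,0.003,0,-0.006,0.01,100],[0.05,0.0056,0.003,0,-0.006,0.01,100],[0.08,0.0056,0.003,0,-0.006,0.01,100],[0.105,0.0056,0.003,0,-0.006,0.01,100],[0.12,0.0056,0.003,0,-0.006,0.01,100],[0.127,0.0056,0.003,0,-0.006,0.01,100],[0.127,0.0056,0.003,0,-0.006,0.01,100]]}}

```text
time: 2.55
tool_pos: [0.5098, -0.2289, 0.0715]
tcp_rot: [1.21, 1.203, -1.206]
wrist_force: [-1.3, -0.4, 0.7]
width: 1.004
```

```bash
python3 - <<'E'
from h import *
print(delta([.5065,-.2268,.067],frame([0,0,-1],[1,0,0])),monitor.read_state()["wrist_force"])
E
```

```text
(array([ 0.0044, -0.0033, -0.0021]), array([ 0.    ,  0.0025, -0.0057])) [-1.2838 -0.3797  0.6941]
```

>>> {"method": "jog_arm", "body": {"rows": [[0.0044,-0.0033,-0.002,0,0,-0.003,100],[0.0044,-0.0033,-0.002,0,0,-0.003,100],[0.0044,-0.0033,-0.002,0,0,-0.003,100]]}}

```text
time: 2.85
tool_pos: [0.507, -0.2271, 0.068]
tcp_rot: [1.209, 1.204, -1.208]
wrist_force: [0.6, -0.5, 0.5]
width: 1.0
```

```bash
python3 - <<'E'
from h import *
for i in range(4):
    s=monitor.read_state();print(s["time"],s["tool_pos"],s["tcp_rot"],s["joint_vel"],s["wrist_force"])
    if i%2==0: imaging.read_camera("top")
E
```

```text
2.85 [ 0.507  -0.2271  0.068 ] [ 1.2088  1.2039 -1.2076] [-0.0003  0.0016  0.0006  0.0004 -0.0009  0.0005] [ 0.573  -0.4841  0.515 ]
2.9 [ 0.5071 -0.2271  0.0679] [ 1.2088  1.2039 -1.2076] [ 0.0002  0.0026  0.0015  0.0018 -0.0018 -0.0011] [ 0.6932  0.7948 -0.3467]
2.9 [ 0.5071 -0.2271  0.0679] [ 1.2088  1.2039 -1.2076] [ 0.0002  0.0026  0.0015  0.0018 -0.0018 -0.0011] [ 0.6932  0.7948 -0.3467]
2.95 [ 0.507  -0.2271  0.0678] [ 1.2087  1.2041 -1.2077] [-0.0006  0.0039  0.0026  0.0005  0.0004 -0.0009] [-0.2335  0.1828 -0.3947]
```

>>> {"method": "jog_arm", "body": {"rows": [[0,0,0,0,0,0,0],[0,0,0,0,0,0,0],[0,0,0,0,0,0,0],[0,0,0,0,0,0,0],[0,0,0,0,0,0,0],[0,0,0,0,0,0,0],[0,0,0,0,0,0,0],[0,0,0,0,0,0,0],[0,0,0,0,0,0,0],[0,0,0,0,0,0,0]], "force": 70}}

```text
time: 3.95
tool_pos: [0.5071, -0.2272, 0.068]
tcp_rot: [1.209, 1.204, -1.208]
wrist_force: [-1.2, -0.8, 2.7]
width: 0.264
```

```bash
cat >> h.py <<'E'
def force(k=6):
    f=[]
    for i in range(k): imaging.read_camera("top"); s=monitor.read_state(); f.append(np.r_[s["wrist_force"],s["torque"]])
    print(s["time"],s["tool_pos"],s["tcp_rot"],"w",s["width"],"F",np.mean(f,0),"sd",np.std(f,0)); return s
E
python3 - <<'E'
from h import *
s=force(4)
E
```

```text
4.15 [ 0.507  -0.2271  0.0679] [ 1.2087  1.204  -1.2077] w 0.2597377506429846 F [-0.7977  0.1872  3.5872  0.0173  0.2164  0.0016] sd [0.3313 0.1264 0.2519 0.0198 0.0424 0.0208]
```

>>> {"method": "jog_arm", "body": {"rows": [[-0.008,0,0,0,0,0,0],[-0.02,0,0,0,0,0,0],[-0.035,0,0,0,0,0,0],[-0.05,0,0,0,0,0,0],[-0.065,0,0,0,0,0,0],[-0.075,0,0,0,0,0,0],[-0.08,0,0,0,0,0,0],[-0.08,0,0,0,0,0,0],[-0.08,0,0,0,0,0,0]]}}

```text
time: 5.05
tool_pos: [0.5064, -0.2267, 0.1475]
tcp_rot: [1.209, 1.205, -1.208]
wrist_force: [0.3, -0.1, -1.8]
width: 0.265
```

```bash
python3 - <<'E'
from h import *
s=force(6)
cv2.imwrite("pics/s3.png",cv2.resize(imaging.read_camera("scene")[150:300,280:430],None,fx=4,fy=4,interpolation=cv2.INTER_CUBIC))
print(delta([.5355,-.0302,.148],frame([0,0,-1],[1,0,0])))
E
```

```text
5.35 [ 0.5064 -0.2267  0.1473] [ 1.2086  1.2051 -1.2082] w 0.2642306358105072 F [-0.0533  0.1729 -2.5495  0.0119  0.0104 -0.0265] sd [0.7141 0.44   0.6251 0.037  0.0302 0.0119]
(array([-0.001 ,  0.029 , -0.1966]), array([ 0.0001,  0.0028, -0.0032]))
```

View pics/s3.png

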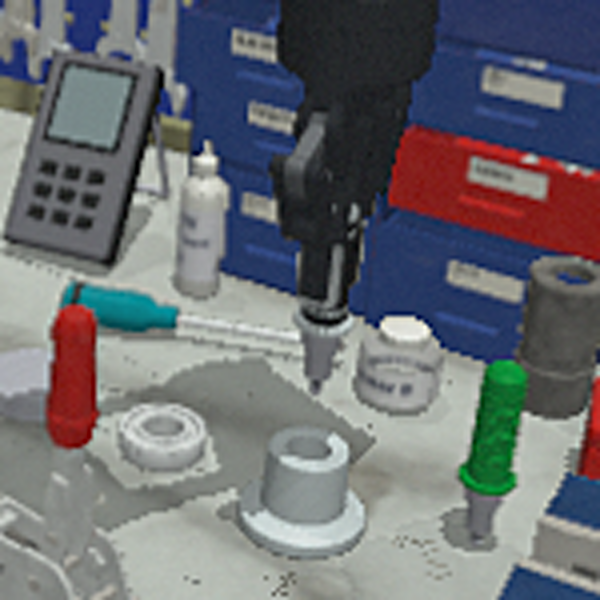

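The probe is held clear of the stand, with its tip at scene (358.8,247.1). Next I'll compare that with the expected position and move over the disc.

>>> {"method": "jog_arm", "body": {"rows": [[-0.003,0.01,-0.04,0,0.003,-0.003,0],[-0.003,0.015,-0.08,0,0.003,-0.003,0],[-0.003,0.02,-0.12,0,0.003,-0.003,0],[-0.003,0.025,-0.16,0,0.003,-0.003,0],[-0.002,0.029,-0.185,0,0.003,-0.003,0],[-0.001,0.029,-0.1965,0,0.003,-0.003,0],[-0.001,0.029,-0.1965,0,0.003,-0.003,0],[-0.001,0.029,-0.1965,0,0.003,-0.003,0],[-0.001,0.029,-0.1965,0,0.003,-0.003,0]]}}

```text
time: 6.3
tool_pos: [0.5354, -0.0315, 0.148]
tcp_rot: [1.21, 1.208, -1.21]
wrist_force: [0.8, 0.9, -1.1]
width: 0.262
```

```bash
python3 - <<'E'
from h import *
print("tip@.0855 scene",plane("scene",[358.7,247],.0855),proj("scene",[.5064,-.2267,.0855]))
s=force(6)
print(delta([.5355,-.0302,.082],frame([0,0,-1],[1,0,0])))
E
```

```text
tip@.0855 scene [[ 0.5106 -0.227   0.0855]] [[357.8076 247.8232]]
6.6 [ 0.5355 -0.0309  0.148 ] [ 1.2101  1.2087 -1.2096] w 0.2632180569884386 F [ 0.105   0.1337 -2.2657 -0.0116  0.0207 -0.0081] sd [0.435  0.416  0.328  0.0148 0.0316 0.0326]
(array([ 0.066 ,  0.    , -0.0007]), array([-0.0009, -0.0002, -0.0003]))
```

>>> {"method": "jog_arm", "body": {"rows": [[0.03,0,-0.0007,0,0,0,0],[0.05,0,-0.0007,0,0,0,0],[0.062,0,-0.0007,0,0,0,0],[0.067,0,-0.0007,0,0,0,0],[0.07,0,-0.0007,0,0,0,0],[0.072,0,-0.0007,0,0,0,0],[0.0735,0,-0.0007,0,0,0,0],[0.0745,0,-0.0007,0,0,0,0],[0.0745,0,-0.0007,0,0,0,0],[0.0745,0,-0.0007,0,0,0,0]]}}

```text
time: 7.6
tool_pos: [0.5362, -0.0303, 0.0743]
tcp_rot: [1.211, 1.207, -1.208]
wrist_force: [-1.5, -0.5, 2.4]
width: 0.262
```

```bash
python3 - <<'E'
from h import *
s=force(8)
E
```

```text
8.0 [ 0.5361 -0.0303  0.0738] [ 1.2107  1.2076 -1.2087] w 0.26183418331523206 F [-0.2041 -0.3985  2.3576 -0.0297  0.0308 -0.0137] sd [0.4639 0.4678 0.5164 0.0391 0.1029 0.0259]
```

>>> {"method": "jog_arm", "body": {"rows": [[0.0008,0,0,0,0,0,0],[0.0008,0,0,0,0,0,0],[0.0008,0,0,0,0,0,0],[0.0008,0,0,0,0,0,0],[0.0008,0,0,0,0,0,0],[0.0008,0,0,0,0,0,0]]}}

```text
time: 8.6
tool_pos: [0.5362, -0.0302, 0.0731]
tcp_rot: [1.211, 1.208, -1.209]
wrist_force: [0.1, -0.3, 2.8]
width: 0.259
```

```bash
python3 - <<'E'
from h import *
s=force(24)
cv2.imwrite("pics/s4.png",cv2.resize(imaging.read_camera("scene")[170:270,230:350],None,fx=5,fy=5,interpolation=cv2.INTER_CUBIC))
E
```

```text
9.8 [ 0.5361 -0.0302  0.0731] [ 1.2108  1.2076 -1.2087] w 0.2588990400829931 F [-0.0773 -0.0859  2.799  -0.0336  0.039   0.0029] sd [0.4501 0.4369 0.3445 0.0301 0.0315 0.0219]
```

View pics/s4.png

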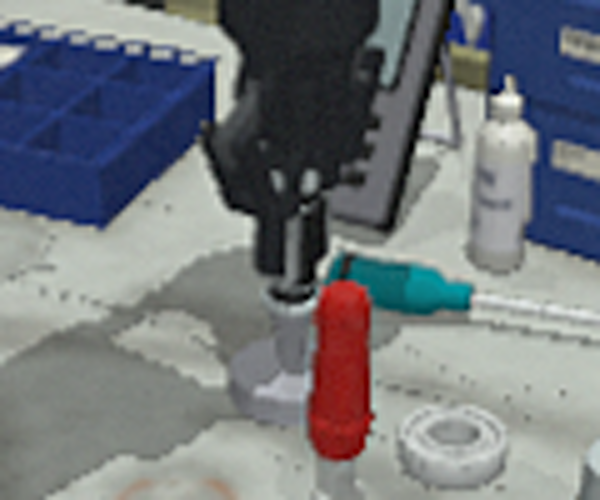

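The probe stands upright on the middle of the disc, at crop (290,350). It has been held there over 1.2 s at about 5.1 N, which is half-way. The disc and bearing are undisturbed. Now I'll lift off and work out the wedge approach.

>>> {"method": "jog_arm", "body": {"rows": [[-0.004,0,0,0,0,0,0],[-0.015,0,0,0,0,0,0],[-0.04,0,0,0,0,0,0],[-0.07,0,0,0,0,0,0],[-0.08,0,0,0,0,0,0],[-0.08,0,0,0,0,0,0]]}}

```text
time: 10.45
tool_pos: [0.5372, -0.0303, 0.1549]
tcp_rot: [1.212, 1.205, -1.206]
wrist_force: [-0.5, 1.3, -2.5]
width: 0.266
```

```bash
cat >> h.py <<'E'
yaw=np.radians(12.0); up=np.array([-np.sin(yaw),np.cos(yaw),0]); n=np.cos(.384)*np.array([0,0,1])-np.sin(.384)*up
SPOT=np.array([.4413,.2436,.037]); Rw=frame(-n,[np.cos(yaw),np.sin(yaw),0])
E
python3 - <<'E'
from h import *
s=force(3)
print(delta(SPOT+(.0615+.03)*n,Rw), SPOT+(.0915)*n)
# spot from scene image: cross-check
im=cv2.imread("pics/scene0.png"); print(proj("scene",SPOT))
E
```

```text
10.6 [ 0.5346 -0.0301  0.1513] [ 1.2096  1.2101 -1.2108] w 0.26342673115375065 F [-0.1719 -0.7238 -2.2246  0.0173 -0.0246 -0.0034] sd [0.6979 0.0666 0.3879 0.0036 0.0211 0.048 ]
(array([ 0.0297, -0.0864, -0.2401]), array([-0.2081,  0.382 , -0.0391])) [0.4484 0.2101 0.1218]
[[180.7098 222.1178]]
```

>>> {"method": "jog_arm", "body": {"rows": [[-0.01,-0.015,-0.04,0,0,0,0],[-0.02,-0.03,-0.085,-0.05,0.08,-0.008,0],[-0.02,-0.05,-0.13,-0.1,0.18,-0.02,0],[-0.015,-0.065,-0.18,-0.15,0.28,-0.03,0],[-0.005,-0.08,-0.22,-0.208,0.382,-0.039,0],[0.015,-0.086,-0.24,-0.208,0.382,-0.039,0],[0.025,-0.0864,-0.24,-0.208,0.382,-0.039,0],[0.0297,-0.0864,-0.24,-0.208,0.382,-0.039,0],[0.0297,-0.0864,-0.24,-0.208,0.382,-0.039,0],[0.0297,-0.0864,-0.24,-0.208,0.382,-0.039,0],[0.0297,-0.0864,-0.24,-0.208,0.382,-0.039,0]]}}

```text
time: 11.7
tool_pos: [0.4495, 0.2096, 0.1227]
tcp_rot: [1.3, 1.602, -0.875]
wrist_force: [-0.3, 0.2, -2.1]
width: 0.263
```

```bash
python3 - <<'E'
from h import *
s=force(6); print("F.n base")
print(delta(SPOT+(.0615+.006)*n,Rw))
a=imaging.read_camera("scene")[180:255,130:230]; b=imaging.read_camera("top")[220:295,115:215]
cv2.imwrite("pics/w1.png",np.hstack([cv2.resize(i,(400,300),interpolation=cv2.INTER_CUBIC) for i in(a,b)]))
tip=s["tool_pos"]+R.from_rotvec(s["tcp_rot"]).apply([.0615,0,0]); print(tip,proj("scene",tip),proj("top",tip))
E
```

```text
12.0 [0.4487 0.2099 0.1222] [ 1.2994  1.6035 -0.8758] w 0.26471240789199596 F [-0.1895  0.1888 -2.4969 -0.3161 -0.0591  0.0071] sd [0.5406 0.3837 0.3536 0.031  0.0445 0.016 ]
F.n base
(array([ 0.0244, -0.0002, -0.0001]), array([ 0.0001,  0.0002, -0.0007]))
[0.4439 0.2324 0.0652] [[183.4102 213.3882]] [[166.0244 257.1554]]
```

View pics/w1.png

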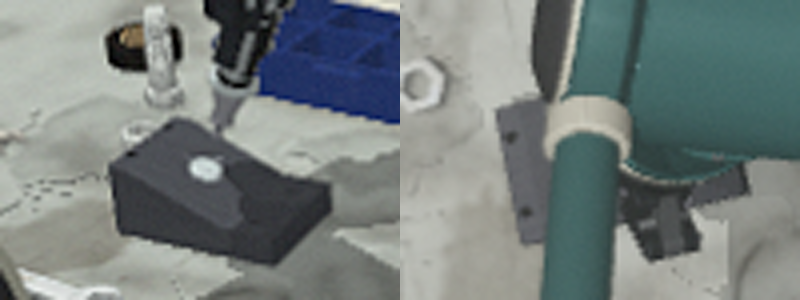

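The scene view shows the tilted probe over the wedge, with the spot at scene (181.1,221.6) against a predicted (180.7,222.1). The tip is at about (184.9,213.1), predicted (183.4,213.4). I'll close to a 4 mm hover and check again there.

>>> {"method": "jog_arm", "body": {"rows": [[0.012,0,0,0,0,0,0],[0.02,0,0,0,0,0,0],[0.025,0,0,0,0,0,0],[0.0264,0,0,0,0,0,0],[0.0264,0,0,0,0,0,0],[0.0264,0,0,0,0,0,0]]}}

```text
time: 12.7
tool_pos: [0.4466, 0.2197, 0.0976]
tcp_rot: [1.299, 1.604, -0.876]
wrist_force: [-0.4, 0.3, -1.8]
width: 0.264
```

```bash
python3 - <<'E'
from h import *
s=force(3)
a=imaging.read_camera("scene")[195:240,150:210]
cv2.imwrite("pics/w2.png",cv2.resize(a,None,fx=12,fy=12,interpolation=cv2.INTER_CUBIC))
Rt=R.from_rotvec(s["tcp_rot"]); tip=s["tool_pos"]+Rt.apply([.0615,0,0])
for nm,X in(("tip",tip),("spot",SPOT),("up-x",SPOT+.011*np.array([np.cos(yaw),np.sin(yaw),0])),("upslope",SPOT+.011*np.cross(n,[np.cos(yaw),np.sin(yaw),0])),("collar",tip-Rt.apply([.046,0,0]))):
    u=proj("scene",X)[0]; print(nm,u,(u-[150,195])*12+6)
E
```

```text
12.85 [0.4468 0.2196 0.0979] [ 1.2996  1.6033 -0.8754] w 0.2643264652924187 F [-0.3205  0.2141 -1.9345 -0.3127 -0.0709 -0.0176] sd [0.3089 0.4698 0.0995 0.0174 0.0274 0.0104]
tip [181.1579 220.8697] [379.8948 316.4365]
spot [180.7098 222.1178] [374.5172 331.414 ]
up-x [182.9722 220.2827] [401.6662 309.3924]
upslope [177.2565 220.0797] [333.0777 306.9569]
collar [185.1704 207.5395] [428.0442 156.4738]
```

View pics/w2.png

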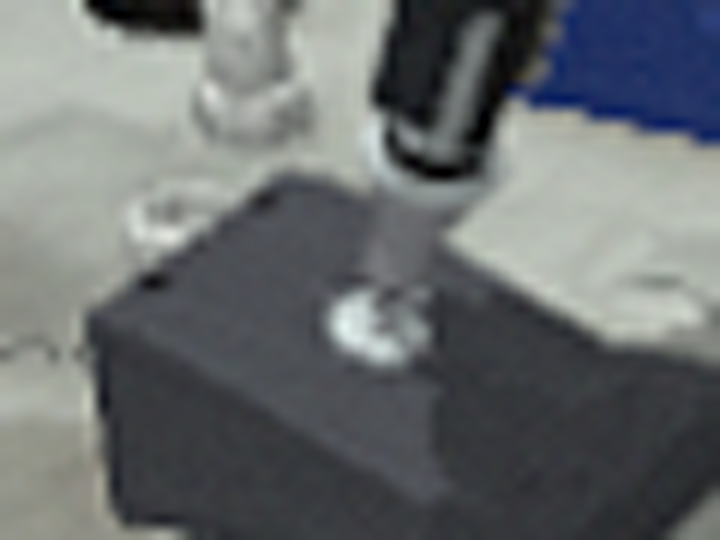

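The tip hovers over the spot, foot at crop (388,318) against spot centre (380,327). That is about 1 mm off on a spot of 11 mm radius, and the probe axis is in line as predicted. I'll press slowly.

>>> {"method": "jog_arm", "body": {"rows": [[0.002,0,0,0,0,0,0],[0.0035,0,0,0,0,0,0],[0.005,0,0,0,0,0,0],[0.006,0,0,0,0,0,0],[0.007,0,0,0,0,0,0],[0.0075,0,0,0,0,0,0],[0.0075,0,0,0,0,0,0],[0.0075,0,0,0,0,0,0]]}}

```text
time: 13.7
tool_pos: [0.4464, 0.2224, 0.0912]
tcp_rot: [1.3, 1.603, -0.875]
wrist_force: [-0.1, -1.8, 1.3]
width: 0.266
```

```bash
cat >> h.py <<'E'
def press(k=12):
    f=[]
    for i in range(k): imaging.read_camera("top"); s=monitor.read_state(); f.append(s["wrist_force"])
    F=np.mean(f,0); Rt=R.from_rotvec(s["tcp_rot"]); tip=s["tool_pos"]+Rt.apply([.0615,0,0])
    print(s["time"],"F",F,"spring N",(F-[0,0,-2.35])@n,"geom mm",-1e3*(tip-SPOT)@n,"lateral mm",1e3*(tip-SPOT-n*((tip-SPOT)@n)),"sq deg",np.degrees(np.arccos(-Rt.as_matrix()[:,0]@n)),"w",s["width"])
E
python3 - <<'E'
from h import *
press()
E
```

```text
14.3 F [ 0.1003 -1.6447  1.791 ] spring N 4.449950411868938 geom mm 3.2520907974425377 lateral mm [ 0.6561  0.1345 -0.0019] sq deg 0.08704949548620863 w 0.25925703092284735
```

>>> {"method": "jog_arm", "body": {"rows": [[0.0005,0,0,0,0,0,0],[0.0011,0,0,0,0,0,0],[0.0011,0,0,0,0,0,0],[0.0011,0,0,0,0,0,0],[0.0011,0,0,0,0,0,0],[0.0011,0,0,0,0,0,0]]}}

```text
time: 14.9
tool_pos: [0.4464, 0.2228, 0.09]
tcp_rot: [1.3, 1.603, -0.875]
wrist_force: [-0.1, -2.5, 2.1]
width: 0.262
```

```bash
python3 - <<'E'
from h import *
press(20)
a=imaging.read_camera("scene")[180:270,150:350]
cv2.imwrite("pics/w3.png",cv2.resize(a,None,fx=4,fy=4,interpolation=cv2.INTER_CUBIC))
E
```

```text
15.9 F [ 0.2516 -1.5726  2.2467] spring N 4.857822088707398 geom mm 4.358173818351586 lateral mm [0.6492 0.1433 0.0021] sq deg 0.08731837632775771 w 0.26762145889250344
```

View pics/w3.png

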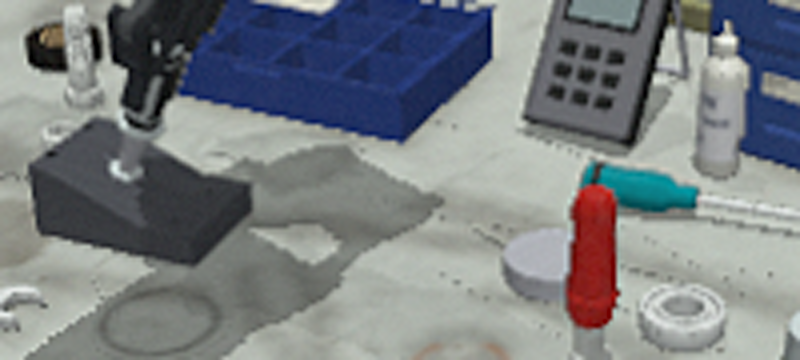

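The probe tip is on the spot at crop (127,165), square to the face. The disc (535,265) and bearing (683,312) lie where they were. The force is about 4.9 N, so the tip is half-way in, and I'm handing in.

```bash
python3 -c "
from workcell import finish_job; print(finish_job())"
```

```text
the job is handed in; nothing more can be done
None
```

I took the probe from its stand and pressed it upright on the middle of the steel disc for over 1.2 s. I then set it on the wedge's ground spot and handed the job in at about 16 s, still holding it pressed there.

| | Spring force | Depth from force | Depth from arm position |
|---|---|---|---|
| Disc | about 5.1 N | 5.1 mm | 4.4 mm |
| Wedge spot | about 4.9 N | 4.8 mm | 4.4 mm |

- **Depth:** half-way is 5 mm at 5 N. The two depth estimates disagree by 0.4 to 0.7 mm, which is within the calibration error. Both are well short of the 10 mm stop.
- **Squareness:** the tool axis is within 0.1° of the face normal I estimated. The wedge's direction itself was measured only to about 1°.
- **Position on the spot:** the tool pose puts the tip 0.7 mm from the measured spot centre, and the close-up picture put it about 1 mm off. The spot's radius is 11 mm.
- **Surroundings:** in the last picture the disc and bearing lie where they were. I did not check the green look-alike again at the end, but the arm never went near it after the grasp.

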